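# Close the whetstone holder's jaw on the stone

## Task

Get the whetstone ready for sharpening the cleaver: press down the orange pad in the middle of the holder's sliding jaw to free its brake and, keeping it pressed, push the jaw along until its rubber face is up against the stone's red-banded end. Then let the pad spring back up so that the jaw stays locked there. Never drag the jaw with its brake on, and leave the stone lying in the holder and the other things where they are.

Things in the scene. Friction and masses are not known exactly. Their poses are not given: they have to be found in the camera images.
- holder: Whetstone holder, fixed on the bench: two steel rods and a flat aluminium bar between two black end blocks, 84 mm wide (x), 400 mm long (y), end blocks 32 mm high. Origin at its underside, on its centre line; y runs along the rods, from the far jaw (negative y) to the free end where the sliding jaw stands; z up. It may lie up to about 0.45 rad off the world axes.
- pad_top (a point): Centre of the flat part of the orange brake pad's top, on the sliding jaw (moves with both). The pad is 48 mm across the holder (x) and 44 mm along it (y), its flat part 38 mm along it, with a 4 mm high ridge on its outer edge (from 19 mm outwards along +y of this point). Released, its top is 44 mm above the bench, 4 mm proud of the black jaw frame around it (78 mm wide). Axes as the holder's: the jaw travels towards the stone along -y.
- jaw_face (a point): Middle of the upper edge of the sliding jaw's rubber face, the one that looks at the stone, 38.5 mm above the bench; 30 mm from pad_top along -y. The face spans 70 mm across, 8 to 36 mm above the bench. Axes as the holder's.
- jaw (a joint): Travel of the sliding jaw towards the stone along the holder's -y, m; 0 at the free end of the rods. With the brake free it slides with about 1 N. With the brake on it holds against about 20 N.
- pad (a joint): How far the brake pad is pressed, m: 0 released (brake on, spring-held), 0.004 fully down, flush with the jaw frame. It starts to yield at about 8 N and is fully down at about 11 N; the brake is free from about 0.001 on and comes back on when the pad comes up.
- stone_center (a point): Centre of the whetstone, a loose block of 0.6 kg, 60 mm wide (x), 180 mm long (y), 25 mm thick (z), cream above and blue-grey below, resting on two rubber saddles in the holder with its underside 26 mm and its top 51 mm above the bench, against the far jaw. Axes as the holder's.
- stone_end (a point): Centre of the stone's end face towards the sliding jaw, 38.5 mm above the bench; a red band 12 mm wide runs round the stone at this end. The jaw is home when jaw_face is level with this point along y (33 to 83 mm of travel from the start). Axes as the holder's.
- far_jaw: Far jaw, fixed, bolted to the rods (78 x 26 x 38 mm); the stone's other end stands against its rubber face, 13 mm from its origin along its +y. Origin on the bench plane below its middle.
- soap: Bystander: white soap pump bottle with green pump, 72 mm diameter, 194 mm high, origin under its centre.
- bowl: Bystander: empty pale blue bowl, 124 mm diameter, 55 mm high, origin under its centre.
- dresser_center (a point): Bystander: small dark dressing stone, 40 x 75 x 26 mm, its centre.
- cleaver_spine (a point): Bystander: cleaver lying flat on the white chopping board (15 mm thick) beyond the holder; middle of the spine (the long side towards the robot) of its 85 x 190 x 4 mm blade; the wooden handle overhangs the board to the left.
Mind the look-alikes: they are no part of the job. There is more than one size of the part that bears stone_center; the job needs the smallest.

How it is judged:
By the outcome, as a careful person would: the job done as asked, in the order asked, and still so for the second after the job is handed in, with the robot touching nothing.
It also fails if it takes over 38 s, if anything falls off the work surface, if the arm or the gripper's body presses on something with over 40 N, if the wrist force passes 120 N, or if a joint passes its speed limit or range.

## Robot

A 6-joint arm with a two-finger parallel gripper is mounted at the origin on the work surface. World frame = base frame: x ahead of the robot, y to its left, z up, the work surface at z = 0. Lengths are in m, angles in rad, forces in N, time in s.
With the tool pointing down it reaches from about 0.35 to 0.95 m from the base axis. Payload 17.4 kg.
Tool frame: the origin (TCP) lies between the finger pads; the fingertips stand 11 mm ahead of it and the grasp point (between the pads) lies 8 mm behind it (arm.tip_extent is the distance from the TCP to the fingertips, in m); z points along the fingers, y is the line along which they close (so a half turn about z gives the same grasp; the last joint's range is limited). The gripper opens to 93 mm and grips with 3 to 60 N. Pads are 15 mm wide; open, the fingers measure 128 mm over their backs; the gripper's body (75 mm by 188 mm) begins 65 mm behind the grasp point.
Start: joints at [1.127, 0.116, 1.442, -0, 1.584, -0.038], TCP at [0.266, 0.62, 0.19] pointing down, gripper open.
Joint ranges: [-2.83, 2.83], [-0.83, 2.19], [0.07, 2.5], [-1.14, 4.28], [0.01, 3], [-2.97, 2.97]. Speed limits (rad/s): [1.89, 1.89, 2.22, 3.14, 3.14, 3.14].

## Interface

Orientations are given as [roll, pitch, yaw] about the fixed x, y, z axes, in that order (R = Rz(yaw) Ry(pitch) Rx(roll)).
In Python, from cell import arm, hand, eyes, job gives the robot as it stands. Calls block until the motion is done:
- arm.move_ptp(position, orientation): joint-space move of the TCP to a pose.
- arm.move_straight(position, ori=None, rate=0.15): straight line of the TCP; ori=None keeps the orientation; rate is the mean speed in m/s.
- arm.move_joints(angles): joint-space move.
- hand.gripper_open() and hand.close_gripper(newtons=None): open the fingers fully, or close them until they stop; newtons is the grip in N (None keeps the last).
- arm.wait(seconds).
- arm.ik(position, orientation): joint angles nearest the present ones, or None.
- arm.state(): the state.
- eyes.grab_frame(name): name is "scene" or "top"; returns a dict with "pixels" (420x560x3 uint8, blue, green, red), "fx", "fy", "cx", "cy" (pixels), "rvec" (rotation vector, rad) and "tvec" (3), from world to camera coordinates, as OpenCV has them. Camera axes: x right, y down, z forward; pixel columns grow to the right and rows downward; lengths in m; the calibration is good to about 2 mm. A picture is of the moment at which its call begins. There is no depth.
A pose or a line that the arm cannot do raises arm.PlanningError and nothing moves.
- job.close_job(): hands the job in; it is judged then, once.
The state is a dict: "t": time; "joint_pos": joint angles; "qd": joint speeds; "joint_efforts": joint torques, N m; "tcp_pos": TCP position; "tool_rot": TCP orientation; "wrist_force": force on the tool from outside, world axes, zero at the start; "moment": the same for the moment, N m; "finger_gap": opening from 0.0 (shut) to 1.0 (fully open); "gripper_force": force on a finger pad.
Only numpy, scipy, OpenCV 4.12 (cv2) and the standard library are available. Lean on these libraries where they do the work, as an engineer would, in place of code of your own. Each camera call takes 0.05 s, during which the arm holds its last target. There are 200 camera calls.

## Working session

There is one attempt and no reset: what is moved stays moved. The work goes in short steps, each a Python script; the robot and the scene stay as the last script left them, time stands still between calls to the robot, and variables do not carry over. Pictures are saved under pics/ and viewed, at most 10 in all, crops included, and the job is handed in when it is done.

```bash
mkdir -p pics
python3 - <<'E'
from cell import arm,hand,eyes,job
import cv2
for n in("scene","top"):
    f=eyes.grab_frame(n); cv2.imwrite(f"pics/{n}0.png",f["pixels"]); print(n,f["fx"],f["cx"],f["cy"],f["rvec"],f["tvec"])
s=arm.state(); print(s)
E
```

```text
scene 417.6650455284584 282.2868509913187 204.6292851653473 [ 1.94853939  1.77679228 -0.56840803] [-0.02413941 -0.3675589   1.37340717]
top 432.4142020791791 289.48424701704084 210.06545964216141 [ 2.15285907 -2.18837048  0.06616928] [-0.00464209  0.47054339  1.44364181]
{'t': 0.1, 'joint_pos': array([ 1.12717801e+00,  1.16438970e-01,  1.44219734e+00, -1.10787805e-05,
        1.58399023e+00, -3.78213362e-02]), 'qd': array([-3.99530387e-04, -1.84385737e-03, -6.92907472e-04, -4.42459592e-05,
       -2.06846698e-04,  9.89614743e-04]), 'joint_efforts': array([ 3.60567035e-03, -7.22898889e+01, -6.23860931e+01,  7.83667155e-02,
        2.29333603e-02, -3.08868084e-05]), 'tcp_pos': array([0.26639152, 0.61998125, 0.18937907]), 'tool_rot': array([-3.14055909e+00, -2.80236197e-05,  2.73579551e+00]), 'wrist_force': array([-0.03482096, -0.22527609,  0.29230151]), 'moment': array([-0.01885786, -0.02162408, -0.00410439]), 'gripper_force': 0.0, 'finger_gap': 0.9999901977563406}
```

View pics/scene0.png

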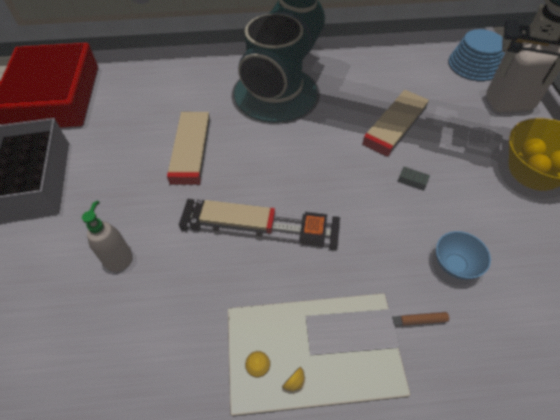

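View pics/top0.png

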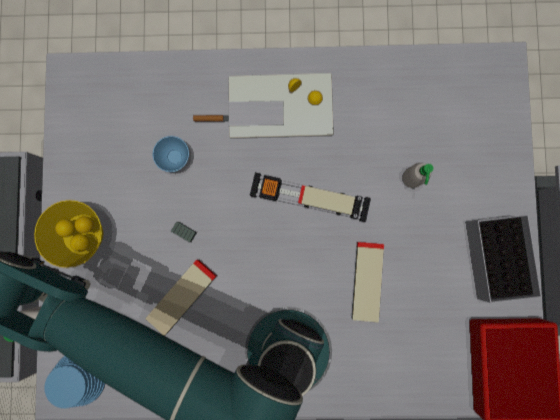

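The scene view shows the holder from (185,215) to (338,232), with the orange pad at (315,226) and the red band at (271,219). The top view shows the pad at (269,188), the band at (303,194), and the stone running from there to (355,204). The two larger stones are look-alikes.

```bash
cat > h.py <<'E'
import cv2,numpy as np
from cell import arm,hand,eyes,job
def ray(f,px):
    R=cv2.Rodrigues(np.array(f["rvec"]))[0]; c=-R.T@np.array(f["tvec"])
    d=np.array([(px[0]-f["cx"])/f["fx"],(px[1]-f["cy"])/f["fy"],1])@R
    return c,d
def plane(f,px,z):
    c,d=ray(f,px); return c+d*(z-c[2])/d[2]
def masks(f,roi):
    x0,y0,x1,y1=roi; hsv=cv2.cvtColor(f["pixels"],cv2.COLOR_BGR2HSV)
    H,S,V=[hsv[...,i].astype(int) for i in range(3)]
    r=np.zeros(H.shape,bool); r[y0:y1,x0:x1]=1
    red=r&((H<6)|(H>172))&(S>150)&(V>80); org=r&(H>=6)&(H<=18)&(S>150)&(V>80)
    cream=r&(H>15)&(H<40)&(S>30)&(S<150)&(V>110)
    out={}
    for n,m in(("red",red),("org",org),("cream",cream)):
        k,l,st,ce=cv2.connectedComponentsWithStats(m.astype(np.uint8))
        i=1+np.argmax(st[1:,4]); ys,xs=np.where(l==i); out[n]=np.c_[xs,ys].astype(float)
    return out
ROI={"top":(245,165,380,225),"scene":(175,190,345,260)}
def measure(name,show=None):
    f=eyes.grab_frame(name); m=masks(f,ROI[name]); r={}
    for n,z in(("red",.051),("org",.045),("cream",.051)):
        P=np.array([plane(f,p,z)[:2] for p in m[n]]).astype(np.float32)
        r[n]=P; c,s,a=cv2.minAreaRect(P); print(name,n,len(P),"mean",P.mean(0).round(4),"rect",np.round(c,4),np.round(s,4),round(a,1))
    if show:
        x0,y0,x1,y1=ROI[name]; cv2.imwrite(show,cv2.resize(f["pixels"][y0:y1,x0:x1],None,fx=4.5,fy=4.5,interpolation=cv2.INTER_CUBIC))
    return f,r
def frame_of(u): return u,np.array([u[1],-u[0]])
E
python3 - <<'E'
from h import *
for n in("top","scene"):
    f,r=measure(n,f"pics/{n}1.png")
    c=np.vstack([r["cream"],r["red"]]); m=c.mean(0); v=np.linalg.svd(c-m,full_matrices=False)[2][0]
    if v@(r["org"].mean(0)-m)<0: v=-v
    print("axis",v,np.arctan2(v[1],v[0]),"stone mean",m)
    q=lambda P:np.percentile((P-m)@v,[1,50,99]).round(4)
    w=np.array([v[1],-v[0]])
    for k in r: print(k,"along",q(r[k]),"across",np.percentile((r[k]-m)@w,[1,50,99]).round(4))
E
```

```text
top red 51 mean [ 0.5212 -0.0529] rect [ 0.5208 -0.0526] [0.0097 0.0557] 76.5
top org 207 mean [0.5471 0.0528] rect [0.5471 0.0526] [0.0455 0.0507] 75.4
top cream 927 mean [ 0.4992 -0.1409] rect [ 0.4997 -0.1408] [0.167  0.0619] 76.1
axis [0.241373  0.9704324] 1.3270159 stone mean [ 0.50032043 -0.13630028]
red along [0.0814 0.086  0.0911] across [-0.0278 -0.0007  0.0272]
org along [0.1727 0.1947 0.2172] across [-0.0251 -0.0002  0.0247]
cream along [-0.0865 -0.0051  0.0772] across [-0.0298 -0.0001  0.0298]
scene red 73 mean [ 0.524  -0.0523] rect [ 0.5237 -0.0521] [0.0092 0.0566] 76.4
scene org 301 mean [0.5477 0.0528] rect [0.5477 0.0526] [0.044  0.0495] 77.0
scene cream 1371 mean [ 0.5002 -0.1412] rect [ 0.4991 -0.142 ] [0.1666 0.0623] 76.3
axis [0.24695744 0.9690263 ] 1.3212571 stone mean [ 0.5013792  -0.13673885]
red along [0.0828 0.0874 0.0923] across [-0.0273  0.0019  0.0287]
org along [0.1738 0.1951 0.2163] across [-0.0262 -0.0016  0.0221]
cream along [-0.086  -0.0044  0.0758] across [-0.0308  0.0002  0.0298]
```

View pics/top1.png

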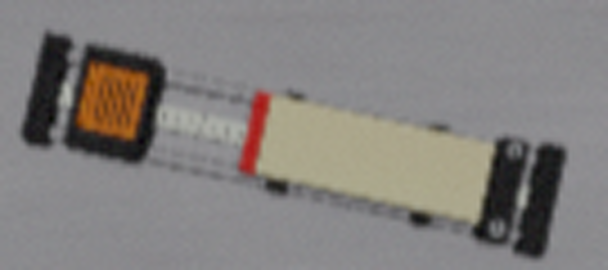

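View pics/scene1.png

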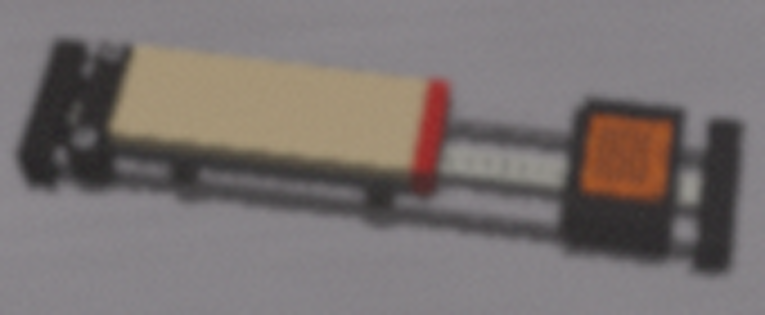

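The crops confirm the layout: the pad's ridge is on the outer side, the rods are clear between jaw and stone, and both views agree to about 2 mm. pad_top is near (0.547, 0.050), the +y axis is at 1.325 rad, and the expected travel is about 69 mm, within the given 33–83 mm. Next I close the fingers, set them across the holder, and press with a force guard.

Run:
```python
from h import *
hand.close_gripper(5)
p=np.array([.547,.050]); ok=[]
for y in(1.325,1.325-np.pi):
    q=arm.ik([*p,.10],[np.pi,0,y])
    if q is not None: ok.append((np.abs(np.array(q)-arm.state()["joint_pos"]).max(),y,np.round(q,2)))
print(ok); y=min(ok,key=lambda o:o[0])[1]
arm.move_ptp([*p,.10],[np.pi,0,y])
arm.move_straight([*p,.060],rate=.08); arm.wait(.2)
s=arm.state(); b=s["wrist_force"]; print("t",s["t"],s["tcp_pos"],s["finger_gap"],"base",b)
np.save("b.npy",b)
z=.060
while z>.046:
    z-=.001; arm.move_straight([*p,z],rate=.02); arm.wait(.1)
    s=arm.state(); F=s["wrist_force"]-b; print(round(z,4),s["tcp_pos"][2].round(4),F.round(1))
    if F[2]>13: break
print(s["t"])
```

```text
[(np.float64(1.0825113199770122), 1.325, array([ 0.04, -0.12,  1.82, -0.  ,  1.44,  0.29])), (np.float64(2.8132952569289706), -1.8165926535897932, array([ 0.04, -0.12,  1.82,  0.  ,  1.44, -2.85]))]
t 4.7917 [0.5472839  0.05000302 0.06054189] 0.0027158192238364155 base [-0.24051046  0.42638284  0.22355815]
0.059 0.059 [ 0.3 -1.1 -0.2]
0.058 0.058 [ 0.2 -0.2 -0.4]
0.057 0.057 [ 1.1 -0.  -0.8]
0.056 0.056 [ 0.5 -0.8 -0.2]
0.055 0.055 [ 0.9 -0.8 -0.6]
0.054 0.054 [ 0.6 -0.8  0.6]
0.053 0.053 [ 0.2 -0.5 -0.2]
0.052 0.052 [-0.4  0.  -0.6]
0.051 0.051 [ 0.3  0.3 -0.9]
0.05 0.05 [ 0.4 -0.4 -0.6]
0.049 0.049 [ 0.2 -0.8  0.2]
0.048 0.048 [-0.2 -0.  -0.2]
0.047 0.047 [ 0.9 -0.2  0.5]
0.046 0.046 [ 0.2  0.1 -0.2]
9.6917
```

Contact was expected at z≈0.055 and there is none at 0.046, so I check the tip extent and look.

Run:
```python
from h import *
print(arm.tip_extent, arm.state()["tcp_pos"])
f=eyes.grab_frame("scene"); cv2.imwrite("pics/s2.png",cv2.resize(f["pixels"][130:270,200:380],None,fx=4,fy=4,interpolation=cv2.INTER_CUBIC))
```

```text
0.011 [0.54700015 0.05000086 0.04600752]
```

View pics/s2.png

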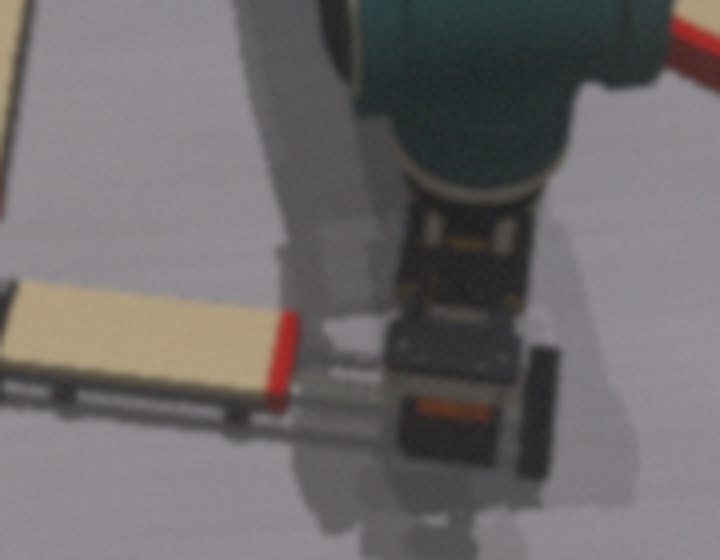

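The gripper's body hides the fingers in this view, but the pad is still visible at (452,408), and the tool is centred over the jaw. The closed fingertips must sit further back than the nominal 11 mm. I keep descending under the force guard; the body still has plenty of clearance.

Run:
```python
from h import *
b=np.load("b.npy"); p=np.array([.547,.050]); z=.046; print(arm.state()["t"])
while z>.030:
    z-=.001; arm.move_straight([*p,z],rate=.03); arm.wait(.03)
    s=arm.state(); F=s["wrist_force"]-b; print(round(z,4),s["tcp_pos"].round(4),F.round(1),s["moment"].round(2))
    if F[2]>6: break
print(s["t"])
```

```text
9.7417
0.045 [0.547  0.05   0.0449] [-0.3 -0.1 -0.2] [-0.09  0.09 -0.02]
0.044 [0.547 0.05  0.044] [-1.  -0.7 -1.1] [-0.04  0.2  -0.  ]
0.043 [0.547 0.05  0.043] [-0.  -0.4 -0.3] [-0.09  0.09  0.01]
0.042 [0.547  0.05   0.0419] [0.3 0.1 0.2] [-0.05  0.11  0.08]
0.041 [0.547  0.05   0.0409] [ 0.2 -0.2 -1.1] [-0.08  0.11 -0.01]
0.04 [0.547 0.05  0.04 ] [ 0.2 -0.3 -0.1] [-0.08  0.13  0.03]
0.039 [0.547 0.05  0.039] [ 0.7 -0.1  0.4] [-0.07  0.06 -0.04]
0.038 [0.547  0.05   0.0379] [-0.3 -0.8  0.4] [-0.05  0.12  0.01]
0.037 [0.547 0.05  0.037] [ 0.1 -0.4 -0.1] [-0.11  0.08  0.11]
0.036 [0.547 0.05  0.036] [ 0.6 -1.6 -0. ] [-0.12  0.09 -0.05]
0.035 [0.547  0.05   0.0349] [-0.8 -0.1  0.2] [-0.07  0.06 -0.02]
0.034 [0.5469 0.05   0.0339] [ 0.1 -0.8  0.1] [-0.06  0.06  0.02]
0.033 [0.547 0.05  0.033] [1.4 0.1 0.2] [-0.06  0.06  0.  ]
0.032 [0.547  0.05   0.0319] [ 0.2 -0.6 -0.4] [-0.03  0.17 -0.01]
0.031 [0.5469 0.05   0.0309] [1.  0.1 0.2] [-0.02  0.02  0.05]
0.03 [0.547  0.05   0.0299] [ 0.1  0.2 -0.3] [-0.07  0.09 -0.02]
14.275
```

Run:
```python
from h import *
f=eyes.grab_frame("scene"); a=cv2.resize(f["pixels"][150:260,240:360],(540,495),interpolation=cv2.INTER_CUBIC)
R=cv2.Rodrigues(f["rvec"])[0]; print("cam",(-R.T@f["tvec"]).round(3))
cv2.imwrite("pics/s3.png",a)
for z in(.0,.019,.044,.103): print(z,cv2.projectPoints(np.array([[.547,.05,z]]),f["rvec"],f["tvec"],np.array([[f["fx"],0,f["cx"]],[0,f["fy"],f["cy"]],[0,0,1.]]),None)[0].ravel().round(1))
```

```text
cam [ 1.088 -0.068  0.913]
0.0 [311.7 233.8]
0.019 [312.1 229.9]
0.044 [312.6 224.6]
0.103 [313.9 211.1]
```

View pics/s3.png

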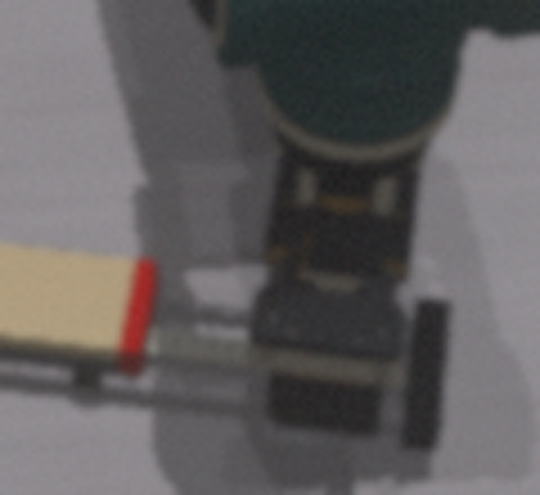

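The gripper's body still hides the fingers, and neither jaw nor pad shows any sign of contact. Nominal body clearance is still large (about 0.10 m), so I continue in 3 mm steps. That can't overshoot the pad's 4 mm spring travel.

Run:
```python
from h import *
b=np.load("b.npy"); p=np.array([.547,.050]); z=.030; print(arm.state()["t"])
st=.003
while z>.005:
    z-=st; arm.move_straight([*p,z],rate=.05); arm.wait(.02)
    s=arm.state(); F=s["wrist_force"]-b; print(round(z,4),s["tcp_pos"].round(4),F.round(1))
    if F[2]>13: break
    if F[2]>4: st=.001
print(s["t"])
```

```text
14.325
0.027 [0.5469 0.05   0.0268] [-0.8  0.  -0.8]
0.024 [0.5469 0.05   0.0238] [ 1.  -0.6 -0.4]
0.021 [0.5469 0.05   0.0208] [-0.4  0.4 -0.6]
0.018 [0.5469 0.05   0.0178] [ 0.1 -0.2 -0.5]
0.015 [0.5474 0.05   0.0156] [-0.4 -0.6  8.2]
0.014 [0.5475 0.05   0.0147] [-0.4 -0.5  8. ]
0.013 [0.5475 0.05   0.0138] [-1.2  0.   8.9]
0.012 [0.5475 0.0501 0.0129] [-2.1 -0.4  9.7]
0.011 [0.5475 0.0501 0.0119] [-2.8  0.2  9.7]
0.01 [0.5476 0.0502 0.0114] [-4.1  0.2 14.4]
16.9917
```

Contact came at z=0.0155, then a spring rise from 8 N to 10 N over 4 mm and bottoming at 14 N, exactly the pad's profile. The pad is down, so I slide towards the stone, watching the forces.

Run:
```python
from h import *
b=np.load("b.npy"); p=np.array([.547,.050]); u=np.array([np.cos(1.325),np.sin(1.325)]); w=np.array([u[1],-u[0]])
z=.0100
def go(d,r):
    arm.move_straight([*(p-u*d),z],rate=r); arm.wait(.03)
    s=arm.state(); F=s["wrist_force"]-b; a=[F[:2]@u,F[:2]@w,F[2]]
    print(round(d,4),((p-s["tcp_pos"][:2])@u).round(4),s["tcp_pos"][2].round(4),"F u,w,z",np.round(a,1),round(s["t"],2)); return a
go(.003,.03)
for d in(.010,.030,.055):
    a=go(d,.05)
    if a[0]>5 or a[2]<11 or a[2]>28: print("check"); break
```

```text
0.003 0.0028 0.0114 F u,w,z [-0.1 -3.6 14.6] 17.27
0.01 0.0099 0.0114 F u,w,z [-1.  -4.4 14.1] 17.6
0.03 0.0299 0.0114 F u,w,z [-1.7 -3.7 14.3] 18.18
0.055 0.055 0.0114 F u,w,z [-0.8 -1.8 13.1] 18.87
```

Run:
```python
from h import *
f=eyes.grab_frame("scene"); cv2.imwrite("pics/s4.png",cv2.resize(f["pixels"][150:260,220:350],(585,495),interpolation=cv2.INTER_CUBIC))
```

```text
(no output)
```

View pics/s4.png

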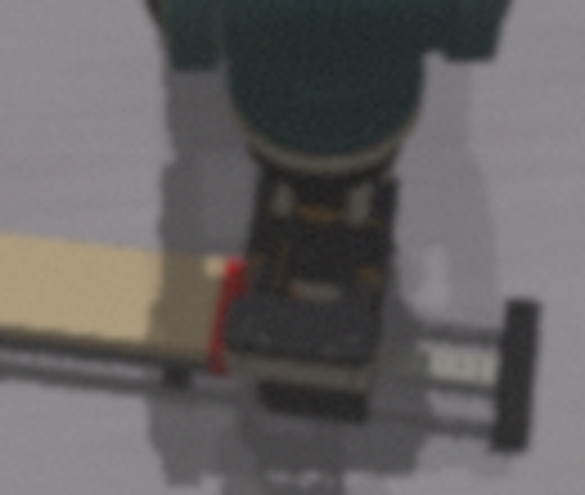

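The jaw has travelled with the tool: the black frame now sits at (315,400), the bare rods behind it are long, and the band at (225,315) is just ahead. Before closing the last gap I check the body's height over the stone, then go in 1 mm steps.

Run:
```python
from h import *
f=eyes.grab_frame("scene"); c,d=ray(f,(287,234.7)); X=c+d*(.625-c[0])/d[0]; print("body bottom front",X.round(3))
b=np.load("b.npy"); p=np.array([.547,.050]); u=np.array([np.cos(1.325),np.sin(1.325)]); w=np.array([u[1],-u[0]])
z=.0100
def go(d,r):
    arm.move_straight([*(p-u*d),z],rate=r); arm.wait(.03)
    s=arm.state(); F=s["wrist_force"]-b; a=[F[:2]@u,F[:2]@w,F[2]]
    print(round(d,4),((p-s["tcp_pos"][:2])@u).round(4),s["tcp_pos"][2].round(4),"F u,w,z",np.round(a,1),round(s["t"],2)); return a
if X[2]>.06:
    d=.055
    while d<.078:
        d+=.002 if d<.064 else .001; a=go(d,.03)
        if a[0]>4 or a[2]<10.5 or a[2]>30: break
```

```text
body bottom front [ 0.625 -0.021  0.136]
0.057 0.0569 0.0114 F u,w,z [-1.1 -2.5 12.9] 19.25
0.059 0.0589 0.0114 F u,w,z [-0.8 -1.8 13. ] 19.53
0.061 0.0609 0.0114 F u,w,z [ 0.1 -1.7 13.9] 19.82
0.063 0.0629 0.0114 F u,w,z [-1.8 -1.3 13.2] 20.1
0.065 0.0649 0.0114 F u,w,z [-1.3 -1.8 12.7] 20.38
0.066 0.0659 0.0114 F u,w,z [-0.6 -1.  13.1] 20.67
0.067 0.0668 0.0114 F u,w,z [-0.8 -2.6 12.6] 20.95
0.068 0.0678 0.0114 F u,w,z [-0.2 -2.2 12.4] 21.23
0.069 0.0688 0.0114 F u,w,z [-0.7 -1.3 13. ] 21.52
0.07 0.0699 0.0114 F u,w,z [-1.8 -1.1 12.6] 21.8
0.071 0.0706 0.0115 F u,w,z [ 2.  -1.1 13.3] 22.08
0.072 0.071 0.0115 F u,w,z [ 6.2 -0.8 12. ] 22.37
```

The push force jumps from about -1 to +6 N at 70.7 mm, matching the predicted 69 mm: the jaw is home. I lift straight up and then back off for a look.

Run:
```python
from h import *
p=np.array([.547,.050]); u=np.array([np.cos(1.325),np.sin(1.325)])
q=p-u*.072
arm.move_straight([*q,.030],rate=.03); arm.move_straight([*q,.12],rate=.12)
arm.move_ptp([.40,.35,.20],[np.pi,0,1.9])
print(arm.state()["t"])
for n in("top","scene"):
    f,r=measure(n,f"pics/{n}5.png"); m=r["cream"].mean(0)
    for k in r: print(k,np.percentile((r[k]-m)@u,[1,50,99]).round(4))
```

```text
25.5667
top red 65 mean [ 0.521  -0.0517] rect [ 0.5207 -0.0516] [0.0121 0.0566] 75.1
top org 208 mean [ 0.5304 -0.016 ] rect [ 0.5303 -0.0159] [0.0454 0.0505] 75.1
top cream 927 mean [ 0.4991 -0.141 ] rect [ 0.4999 -0.1413] [0.1669 0.0624] 76.4
red [0.086  0.092  0.0979]
org [0.1064 0.1288 0.1513]
cream [-0.0819 -0.0002  0.0817]
scene red 78 mean [ 0.5242 -0.0524] rect [ 0.5233 -0.0522] [0.0101 0.0559] 76.9
scene org 291 mean [ 0.5309 -0.0159] rect [ 0.53   -0.0159] [0.0437 0.0511] 77.2
scene cream 1375 mean [ 0.5002 -0.1414] rect [ 0.4996 -0.142 ] [0.1652 0.0623] 76.4
red [0.0873 0.0921 0.0972]
org [0.108  0.1291 0.1504]
cream [-0.0815  0.0003  0.0802]
```

View pics/scene5.png

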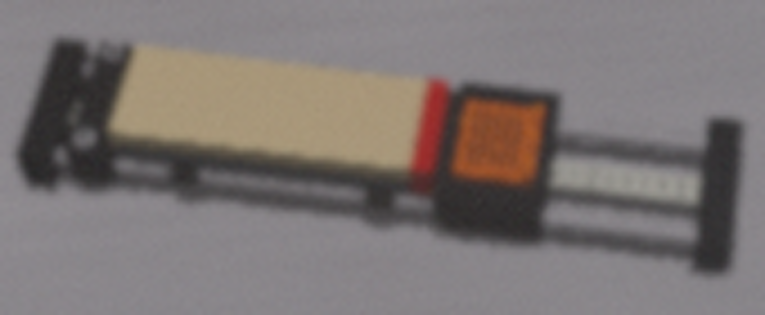

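View pics/top5.png

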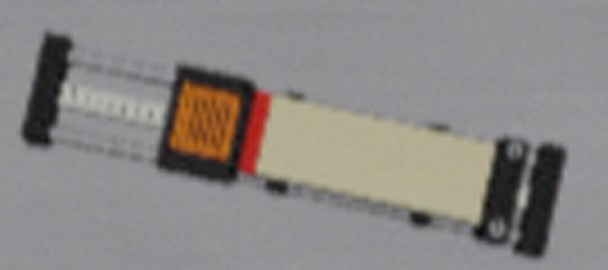

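Both views show the jaw against the red band, at (445,150) in the scene crop and (255,130) in the top crop. The jaw moved about 71 mm, the stone hasn't moved and the pad is free. Handing in.

```bash
python3 -c "
from cell import job
print(job.close_job())"
```

```text
the job is handed in; nothing more can be done
None
```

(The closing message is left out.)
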